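# Tip up the flat cylinder key and lay it in the kit tray

## Robot

A 6-joint arm with a two-finger parallel gripper is mounted at the origin on the work surface. World frame = base frame: x ahead of the robot, y to its left, z up, the work surface at z = 0. Lengths are in m, angles in rad, forces in N, time in s.
With the tool pointing down it reaches from about 0.425 to 0.95 m from the base axis. Payload 3.5 kg.
Tool frame: the origin (TCP) lies midway between the tips of the shut fingers; the grasp point (between the pads) lies 19 mm behind it; z points along the fingers, y is the direction in which the jaws open and shut (so a half turn about z gives the same grasp; the last joint's range is limited). The gripper opens to 85 mm and grips with 20 to 120 N. Pads are 22 mm wide; open, the fingers measure 114 mm over their backs; the gripper's body (76 mm by 85 mm) begins 54 mm behind the grasp point. The pads swing forward as they close: fully open they stand 13 mm farther back than shut.
Start: joints at [1.026, 0.286, 1.577, -0, 1.279, -0.15], TCP at [0.26, 0.623, 0.231] pointing down, gripper open.
Joint ranges: [-2.77, 2.77], [-0.9, 2.22], [0.21, 2.48], [-1.53, 4.67], [0.24, 2.81], [-2.84, 2.84]. Speed limits (rad/s): [2.79, 2.79, 3.14, 3.14, 3.14, 3.14].

## Interface

Orientations are given as a unit quaternion [x, y, z, w].
In Python, from plant import * gives the robot as it stands.
- The arm moves only by the shell command python3 -m jog 'ROWS' [FORCE]. ROWS is a JSON object of lists of equal length, an entry for each row: "travel": the shift along the world's x, y, z in mm, a list of three; "dr": the turn, a rotation vector about the world's x, y, z in degrees, a list of three; "jaw": the closure in counts, from 0 (fully open) to 255 (shut). In form: {"travel": [[x, y, z], ...], "dr": [[wx, wy, wz], ...], "jaw": [jaw, ...]}. A call has 1 to 5 rows; each row shifts and turns the commanded pose from where the row before left it; what a row does not reach is not made up. A row lasts 1/12 s, in which the tool goes at most 41.7 mm and 7.16 degrees, less where a joint would pass 70% of its speed; a pose out of reach is approached as far as the arm can. A call is refused whole if a number of a shift passes 41.7 or a number of a turn 7.16, either way. A call with a gripper value outside its range is refused whole. The fingers move at their own pace and stop on an object; FORCE is the grip in N (left out, the last holds). Time passes only in rows, so rows that do not move let the fingers close. It gives the time, the measured TCP pose, the force and the opening at its end, in the units of the state.
- get_state(): the state, without advancing time (a new reading comes with each control period).
- read_camera(name): name is "scene" or "top" or "wrist"; returns the picture (400x640x3 uint8, red, green, blue); there is no depth.
- camera_info(name): a dict with "K" (3x3 intrinsics, pixels), "k1" (the pictures are not rectified: a ray, as slopes to the right and down, at radius r is drawn at 1 + k1 r^2 times it, then the intrinsics apply), "R" (3x3) and "t" (3): a world point X has camera coordinates R X + t; the wrist camera has in their place "mount" (4x4, takes a point from camera to tool coordinates, whose origin is the TCP and whose axes are the flange's). Camera axes: x right, y down, z forward; pixel columns grow to the right and rows downward; lengths in m; the calibration is good to about 2 mm. A picture is of the moment at which its call begins: read the wrist's pose just before it. camera_info takes no time and is no camera call.
- sign_off(): hands the job in, once; it reports no verdict.
The state is a dict: "time": time; "qpos": joint angles; "dq": joint speeds; "joint_efforts": joint torques, N m; "eef_pos": TCP position; "tcp_rot": TCP orientation; "contact_force": force on the tool from outside, world axes, zero at the start; "wrist_torque": the same for the moment, N m; "opening": opening from 0.0 (shut) to 1.0 (fully open).
Only numpy, scipy, OpenCV 4.12 (cv2) and the standard library are available. Lean on these libraries where they do the work, as an engineer would, in place of code of your own. Each camera call takes 0.05 s, during which the arm holds its last target. There are 200 camera calls.

## Task

The yellow flat cylinder key lies sunk in its tip-up rest, too thin to get hold of: press down its end on the black pedal until it has tipped up all the way, so that the other end stands clear. Then take the key by that raised end and lay it flat in the white kit tray without letting it drop, and leave the blue key lying undisturbed in its own rest.

Things in the scene. Friction and masses are not known exactly. Their poses are not given: they have to be found in the camera images.
- key: Yellow flat aluminium cylinder key, 140 x 36 x 3 mm, 45 g, black holes. Origin: centre of its underside; x along it to the end that rises (square hole), z up. Starts level, underside 30.5 above the counter, in a fixed grey rest: its x > -24 part lies between cheeks 32 high (inner faces y = +-20, outer +-45); its -x end lies on a free-standing black pedal, 70 wide, x = -75 to -28. Press at x = -55; grip the width at x = +42.
- rest_a_tip (a joint): Tilt in rad of the yellow key's pedal: 0 level (start), 0.42 fully tipped, at a solid stop. Key and pedal rock about a cross axle at the key's x = -20, 24 mm above the counter. 3 to 6 N down moves it; a flat tip at x = -55 sinks about 10 mm, the key's +x end rises 35. Stiff: it stays where it is left. Under the raised key is only a 22 mm wide black tongue; the key lifts straight out.
- tray: White plastic open kit tray, 220 (its x) x 150 (its y) x 28 mm high, walls and floor 5 thick, fixed to the counter. Origin: centre of its underside, x along its length, z up. The key goes flat on its floor, lengthwise, about in the middle, same face up.
- key_b: Blue key, same size and shape and the same axes as the yellow one, in its own identical grey rest with a black pedal. Not wanted: leave it alone.
There are look-alikes about, which are no part of the job. What is meant by the key is not brown, orange or red, and is the smaller of those in its own colour.

How it is judged:
By the outcome, as a careful person would: the job done as asked, in the order asked, and still so for the second after the job is handed in, with the robot touching nothing.
It also fails if it takes over 51 s, if anything falls off the work surface, if the arm or the gripper's body presses on something with over 40 N, if the wrist force passes 120 N, or if a joint passes its speed limit or range.

## Working session

There is one attempt and no reset: what is moved stays moved. The work goes in short steps, Python scripts to look and compute and a shell command to move; the robot and the scene stay as the last step left them, time stands still between calls to the robot, and variables do not carry over. Pictures are saved under pics/ and viewed, about 8 in all and at most 12, crops included, and the job is handed in when it is done.

```bash
ls; mkdir -p pics; python3 - <<'E'
from plant import *
import cv2,numpy as np
print(get_state())
for n in("scene","top","wrist"):
    print(n,camera_info(n))
for n in("scene","top"):
    cv2.imwrite(f"pics/{n}0.png",read_camera(n)[:,:,::-1])
E
```

```text
pics
{'time': 0.0, 'qpos': array([ 1.02600928e+00,  2.87159410e-01,  1.57818696e+00,  3.97084862e-05,
        1.27860662e+00, -1.50019320e-01]), 'dq': array([ 1.32809953e-03, -6.23187548e-04,  2.55732973e-03,  9.03097223e-04,
        7.99327116e-05, -1.10140127e-03]), 'joint_efforts': array([ 5.55120241e-04, -4.05986452e+01, -2.92623925e+01, -1.58082994e-04,
        5.81327069e-03,  4.26230272e-06]), 'eef_pos': array([0.25923005, 0.62252101, 0.22994596]), 'tcp_rot': array([ 1.96110161e-01,  9.80581160e-01, -1.10319438e-03, -4.19667463e-04]), 'contact_force': array([-0.8096445 ,  0.19358981,  0.28841804]), 'wrist_torque': array([-0.02874719, -0.00636045,  0.00613624]), 'opening': 0.9988726689256674}
scene {'K': array([[477.94840043,   0.        , 322.51568418],
       [  0.        , 477.94840043, 198.97605198],
       [  0.        ,   0.        ,   1.        ]]), 'k1': -0.11647599339689829, 'R': array([[-0.25158652,  0.96783006,  0.00303361],
       [ 0.68281358,  0.17971639, -0.7081438 ],
       [-0.68590804, -0.17608804, -0.70606173]]), 't': array([ 0.03027069, -0.26561155,  1.51447
[... 246 characters left out ...]
3823],
       [-0.99904752, -0.01040013, -0.04237804],
       [ 0.04239379, -0.00129856, -0.99910014]]), 't': array([0.04513692, 0.40349314, 1.1263968 ])}
wrist {'K': array([[319.83859661,   0.        , 321.45232848],
       [  0.        , 319.83859661, 203.90065709],
       [  0.        ,   0.        ,   1.        ]]), 'k1': -0.04118867301287353, 'mount': array([[ 5.14920653e-04, -9.46390714e-01, -3.23023763e-01,
         8.24137167e-02],
       [ 9.99999815e-01,  5.92302034e-04, -1.41254583e-04,
         1.02659185e-03],
       [ 3.25009657e-04, -3.23023630e-01,  9.46390844e-01,
        -1.42367068e-01],
       [ 0.00000000e+00,  0.00000000e+00,  0.00000000e+00,
         1.00000000e+00]])}
```

View pics/top0.png

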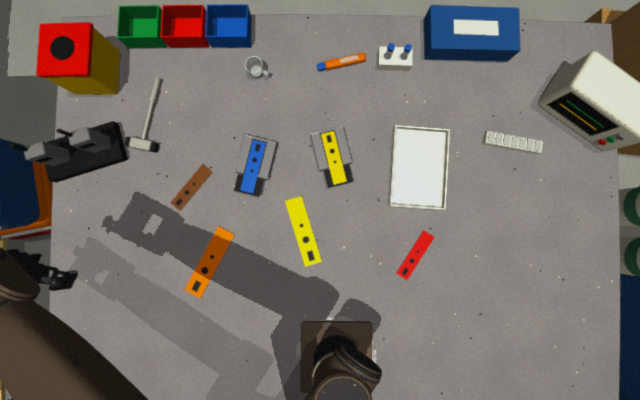

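View pics/scene0.png

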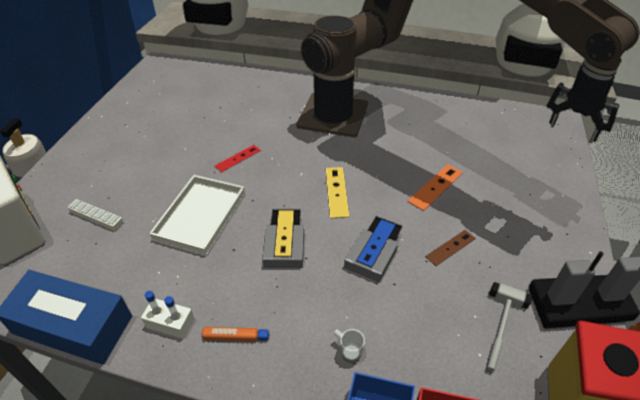

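The top view shows these candidates:
- Small yellow key in the grey rest at (333,157), which fits the description.
- Large yellow bar on the counter at (303,231), a look-alike.
- Orange (210,262), brown (191,187) and red (415,254), all excluded by colour.
- Blue (255,166), which is key_b.

The tray is at (420,167). Next I measure from two views and make one close crop.

```bash
cat > h.py <<'E'
from plant import *
import cv2,numpy as np
from scipy.spatial.transform import Rotation as Rn
def cam(n,st=None):
    c=camera_info(n)
    if n!="wrist": R,t=c["R"],c["t"]
    else:
        st=st or get_state()
        T=np.eye(4);T[:3,:3]=Rn.from_quat(st["tcp_rot"]).as_matrix();T[:3,3]=st["eef_pos"]
        W=np.linalg.inv(T@c["mount"]);R,t=W[:3,:3],W[:3,3]
    return c["K"],np.array([c["k1"],0,0,0.]),R,t
def rays(C,px):
    K,d,R,t=C
    u=cv2.undistortPoints(np.array(px,float).reshape(-1,1,2),K,d)[:,0]
    return -R.T@t,np.c_[u,np.ones(len(u))]@R
def plane(C,px,z):
    o,d=rays(C,px);return o+d*((z-o[2])/d[:,2])[:,None]
def tri(C1,p1,C2,p2):
    out=[]
    for a,b in zip(p1,p2):
        o1,d1=rays(C1,[a]);o2,d2=rays(C2,[b]);d1=d1[0];d2=d2[0]
        s=np.linalg.lstsq(np.c_[d1,-d2],o2-o1,rcond=None)[0]
        A,B=o1+s[0]*d1,o2+s[1]*d2;out.append(np.r_[(A+B)/2,np.linalg.norm(A-B)])
    return np.array(out)
def proj(C,X):
    K,d,R,t=C
    return cv2.projectPoints(np.array(X,float).reshape(-1,1,3),cv2.Rodrigues(R)[0],t,K,d)[0][:,0]
def blobs(img,lo,hi,amin=60):
    m=cv2.inRange(cv2.cvtColor(img,cv2.COLOR_RGB2HSV),np.array(lo),np.array(hi))
    m=cv2.morphologyEx(m,cv2.MORPH_CLOSE,np.ones((5,5)))
    cs,_=cv2.findContours(m,cv2.RETR_EXTERNAL,cv2.CHAIN_APPROX_NONE)
    return [c for c in cs if cv2.contourArea(c)>amin]
def quad(c):  # 4 corners of a convex shape, by fitting lines to the sides
    return cv2.approxPolyN(c,4,ensure_convex=True)[0] if hasattr(cv2,"approxPolyN") else cv2.boxPoints(cv2.minAreaRect(c))
YEL=((22,120,90),(34,255,255));BLU=((105,120,60),(125,255,255))
E
python3 - <<'E'
from h import *
I={n:read_camera(n) for n in("top","scene")}
C={n:cam(n) for n in I}
Q={}
for n in I:
    for nm,col in(("Y",YEL),("B",BLU)):
        for c in blobs(I[n],*col):
            q=quad(c);r=cv2.minAreaRect(c);print(n,nm,cv2.contourArea(c),np.round(r[0]),q.tolist())
    # tray
    m=cv2.inRange(cv2.cvtColor(I[n],cv2.COLOR_RGB2HSV),np.array((0,0,170)),np.array((180,50,255)))
    for c in cv2.findContours(m,0,1)[0]:
        if cv2.contourArea(c)>1500:print(n,"T",cv2.contourArea(c),np.round(cv2.minAreaRect(c)[0]),quad(c).tolist())
a=cv2.resize(I["top"][110:220,220:380],None,fx=4,fy=4,interpolation=cv2.INTER_CUBIC)
cv2.imwrite("pics/crop.png",a[:,:,::-1])
E
```

```text
top Y 1167.0 [303. 231.] [[322, 261], [304, 266], [284, 201], [301, 195]]
top Y 705.5 [333. 157.] [[347, 181], [333, 185], [320, 133], [334, 130]]
top Y 641.5 [80. 86.] [[93, 78], [117, 93], [74, 93], [45, 78]]
top B 694.0 [252. 166.] [[266, 142], [253, 194], [238, 190], [252, 139]]
top B 3871.5 [474.  32.] [[518, 8], [520, 55], [430, 58], [430, 5]]
top B 1772.0 [228.  25.] [[250, 46], [204, 46], [206, 5], [250, 3]]
top T 4381.0 [420. 167.] [[450, 129], [445, 210], [389, 206], [395, 125]]
top T 2963.5 [616.  92.] [[639, 83], [639, 136], [570, 86], [594, 49]]
scene Y 678.5 [284. 233.] [[294, 210], [290, 255], [274, 255], [278, 210]]
scene Y 826.0 [336. 192.] [[343, 168], [348, 216], [330, 218], [325, 168]]
scene B 1256.5 [381. 392.] [[414, 385], [412, 399], [347, 399], [354, 372]]
scene B 83.5 [263. 334.] [[269, 330], [267, 339], [258, 339], [258, 328]]
scene B 5385.0 [ 58. 307.] [[122, 296], [90, 347], [-8, 314], [29, 270]]
scene B 723.0 [376. 242.] [[396, 224], [371, 267], [356, 260], [380, 218]]
scene B 525.0 [142.  13.] [[151, 0], [155, 15], [135, 31], [127, 0]]
scene T 3733.5 [197. 210.] [[244, 186], [204, 249], [148, 233], [193, 174]]
```

View pics/crop.png

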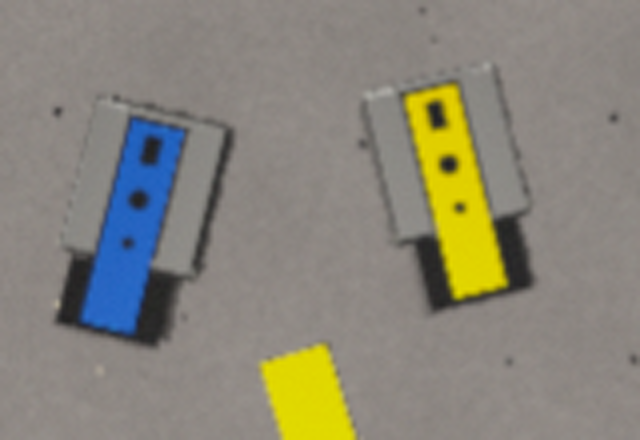

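The crop shows the yellow key at (333,157) in the top view. Its square hole is at the far end near (327,131) and its black pedal is at the near end, so this is the right one.

```bash
python3 - <<'E'
from h import *
I={n:read_camera(n) for n in("top","scene")}
C={n:cam(n) for n in I}
def key(col,n,ctr):
    c=min(blobs(I[n],*col),key=lambda c:np.hypot(*(np.array(cv2.minAreaRect(c)[0])-ctr)))
    b=cv2.boxPoints(cv2.minAreaRect(c)); 
    e=np.linalg.norm(b-np.roll(b,-1,0),axis=1);i=int(np.argmin(e[:2]))
    m=[(b[i]+b[(i+1)%4])/2,(b[(i+2)%4]+b[(i+3)%4])/2]
    return sorted(m,key=lambda p:p[1],reverse=(n=="top")) # near end first
for nm,col,ct,cs in(("Y",YEL,(333,157),(284,233)),("B",BLU,(252,166),(376,242))):
    a=key(col,"top",ct);b=key(col,"scene",cs)
    T=tri(C["top"],a,C["scene"],b);print(nm,T.round(4),"len",np.linalg.norm(T[1,:3]-T[0,:3]))
    P=plane(C["top"],a,.0335);d=P[1]-P[0];print(" plane",P.round(4),np.linalg.norm(d),"yaw",np.degrees(np.arctan2(d[1],d[0])),"mid",P.mean(0).round(4))
    P=plane(C["scene"],b,.0335);d=P[1]-P[0];print(" planeS",P.round(4),np.linalg.norm(d),"yaw",np.degrees(np.arctan2(d[1],d[0])),"mid",P.mean(0).round(4))
A=[[450,129],[445,210],[389,206],[395,125]];B=[[148,233],[193,174],[244,186],[204,249]]
B=[[148,233],[193,174],[244,186],[204,249]]
P=plane(C["top"],A,.028);print("tray top",P.round(3),P.mean(0).round(4))
P=plane(C["scene"],B,.028);print("tray scene",P.round(3),P.mean(0).round(4))
st=get_state();print(Rn.from_quat(st["tcp_rot"]).as_matrix().round(3))
E
```

```text
Y [[ 0.4656 -0.0041  0.0365  0.0014]
 [ 0.6035  0.0315  0.0356  0.0017]] len 0.14241053226382994
 plane [[ 0.4661 -0.0049  0.0335]
 [ 0.6042  0.0306  0.0335]] 0.14260414182022885 yaw 14.42652544581301 mid [0.5351 0.0129 0.0335]
 planeS [[ 0.4627 -0.0044  0.0335]
 [ 0.6018  0.0317  0.0335]] 0.14370285433978264 yaw 14.574143698472497 mid [0.5322 0.0136 0.0335]
B [[0.4392 0.2451 0.0378 0.0029]
 [0.5785 0.2123 0.0331 0.0008]] len 0.14323944629088445
 plane [[0.4398 0.2444 0.0335]
 [0.5783 0.2126 0.0335]] 0.14217389734482605 yaw -12.935764654690116 mid [0.5091 0.2285 0.0335]
 planeS [[0.4347 0.2463 0.0335]
 [0.5789 0.2119 0.0335]] 0.1483243064181444 yaw -13.400630306420638 mid [0.5068 0.2291 0.0335]
tray top [[ 0.617 -0.303  0.028]
 [ 0.398 -0.288  0.028]
 [ 0.407 -0.137  0.028]
 [ 0.626 -0.153  0.028]] [ 0.5118 -0.2203  0.028 ]
tray scene [[ 0.617 -0.303  0.028]
 [ 0.396 -0.289  0.028]
 [ 0.405 -0.138  0.028]
 [ 0.626 -0.151  0.028]] [ 0.5109 -0.2198  0.028 ]
[[-0.923  0.385 -0.   ]
 [ 0.385  0.923 -0.001]
 [ 0.    -0.001 -1.   ]]
```

Measurements from the two views:
- **Key:** centre about (0.534, 0.013), yaw 14.5°, top at about 35 mm (nominal 33.5).
- **Tray:** centre about (0.511, -0.220), yaw about -3.9°.

Next I move above the press point (0.481, -0.001), turn the tool +37°, shut the jaws and look.

```bash

python3 -m jog '{"travel":[[22,-35,0],[22,-35,0],[22,-35,0],[22,-35,0],[22,-35,0]],"dr":[[0,0,3.7],[0,0,3.7],[0,0,3.7],[0,0,3.7],[0,0,3.7]],"jaw":[255,255,255,255,255]}' 40 >/dev/null
python3 -m jog '{"travel":[[22,-35,0],[22,-35,0],[22,-35,0],[22,-35,0],[22,-35,0]],"dr":[[0,0,3.7],[0,0,3.7],[0,0,3.7],[0,0,3.7],[0,0,3.7]],"jaw":[255,255,255,255,255]}'
python3 -m jog '{"travel":[[0,-39,0],[0,-39,0],[0,-39,0],[0,-39,0],[0,-39,0]],"dr":[[0,0,0],[0,0,0],[0,0,0],[0,0,0],[0,0,0]],"jaw":[255,255,255,255,255]}' >/dev/null
python3 -m jog '{"travel":[[0,-39,-20],[0,-39,-20],[0,0,-20],[0,0,-20],[0,0,0]],"dr":[[0,0,0],[0,0,0],[0,0,0],[0,0,0],[0,0,0]],"jaw":[255,255,255,255,255]}'
cat > look.py <<'E'
import sys
from h import *
st=get_state();I=read_camera("wrist");C=cam("wrist",st)
cv2.imwrite(f"pics/{sys.argv[1]}.png",I[:,:,::-1])
R=Rn.from_quat(st["tcp_rot"]).as_matrix()
print(st["time"],st["eef_pos"].round(4),R.round(3).tolist(),st["contact_force"].round(1),st["opening"])
for c in blobs(I,*YEL,amin=500):
    b=cv2.boxPoints(cv2.minAreaRect(c));q=quad(c)
    print(cv2.contourArea(c),b.round(0).tolist(),q.tolist());P=plane(C,q,.0335);print(P.round(4).tolist())
E
python3 look.py w1
```

```text
time: 1.13
eef_pos: [0.4802, 0.2713, 0.2316]
tcp_rot: [-0.127, 0.992, 0.0, 0.0]
contact_force: [1.3, 1.3, 0.0]
opening: 0.004
time: 1.97
eef_pos: [0.4766, 0.0035, 0.1491]
tcp_rot: [-0.124, 0.992, 0.001, -0.004]
contact_force: [0.4, 0.0, -0.3]
opening: 0.004
1.9667 [0.4766 0.0035 0.1491] [[-0.969, -0.246, -0.008], [-0.246, 0.969, 0.002], [0.007, 0.004, -1.0]] [ 0.4  0.  -0.3] 0.0035939604044517774
2660.5 [[293.0, 187.0], [335.0, 187.0], [335.0, 264.0], [293.0, 264.0]] [[335, 188], [334, 252], [294, 266], [292, 187]]
[[0.465, 0.013, 0.0335], [0.5227, 0.0276, 0.0335], [0.5454, -0.0041, 0.0335], [0.473, -0.0221, 0.0335]]
9373.0 [[430.0, 172.0], [436.0, -2.0], [496.0, 0.0], [489.0, 174.0]] [[496, 0], [483, 169], [430, 172], [436, 0]]
[[0.3, 0.0894, 0.0335], [0.4187, 0.1283, 0.0335], [0.4322, 0.0859, 0.0335], [0.3118, 0.0471, 0.0335]]
```

View pics/w1.png

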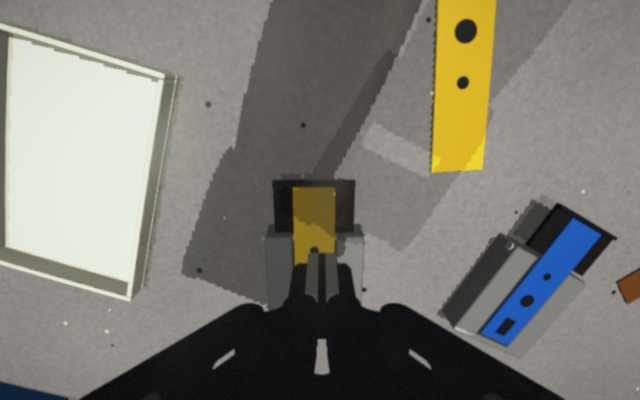

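The wrist view shows the tray at the left, key_b at the right and the shut fingers over the pedal end of the yellow key. The pedal end spans (292..335, 187), which puts its end centre at about (0.468, -0.0045). I go down to just above it, then press slowly.

```bash

python3 -m jog '{"travel":[[1,0,-30],[1,-1,-30],[0,0,-25],[0,0,-15],[0,0,0]],"dr":[[0,0,0],[0,0,0],[0,0,0],[0,0,0],[0,0,0]],"jaw":[255,255,255,255,255]}'
python3 -m jog '{"travel":[[0,0,0],[0,0,-5],[0,0,-3],[0,0,-2],[0,0,0]],"dr":[[0,0,0],[0,0,0],[0,0,0],[0,0,0],[0,0,0]],"jaw":[255,255,255,255,255]}'
python3 -m jog '{"travel":[[0,0,-1],[0,0,-1],[0,0,0]],"dr":[[0,0,0],[0,0,0],[0,0,0]],"jaw":[255,255,255]}'
python3 -m jog '{"travel":[[0,0,-1],[0,0,-1],[0,0,0]],"dr":[[0,0,0],[0,0,0],[0,0,0]],"jaw":[255,255,255]}'
```

```text
time: 2.43
eef_pos: [0.4799, 0.0038, 0.0513]
tcp_rot: [-0.126, 0.992, 0.001, -0.002]
contact_force: [-1.9, -0.3, -0.1]
opening: 0.003
time: 2.85
eef_pos: [0.4819, 0.0029, 0.0437]
tcp_rot: [-0.125, 0.992, -0.0, 0.0]
contact_force: [0.0, -0.5, -0.6]
opening: -0.001
time: 3.1
eef_pos: [0.4816, 0.0029, 0.0413]
tcp_rot: [-0.125, 0.992, -0.0, -0.0]
contact_force: [0.7, 1.0, 0.4]
opening: -0.004
time: 3.35
eef_pos: [0.4814, 0.0029, 0.0391]
tcp_rot: [-0.125, 0.992, 0.0, -0.0]
contact_force: [-0.6, 1.4, -0.7]
opening: -0.005
```

```bash

python3 -m jog '{"travel":[[1,-3,-1],[0,0,-1],[0,0,0]],"dr":[[0,0,0],[0,0,0],[0,0,0]],"jaw":[255,255,255]}'
for i in 1; do
python3 -m jog '{"travel":[[0,0,-1],[0,0,0]],"dr":[[0,0,0],[0,0,0]],"jaw":[255,255]}'
python3 -m jog '{"travel":[[0,0,-1],[0,0,0]],"dr":[[0,0,0],[0,0,0]],"jaw":[255,255]}'
python3 -m jog '{"travel":[[0,0,-1],[0,0,0]],"dr":[[0,0,0],[0,0,0]],"jaw":[255,255]}'
python3 -m jog '{"travel":[[0,0,-1],[0,0,0]],"dr":[[0,0,0],[0,0,0]],"jaw":[255,255]}'
done | grep -v -e rot -e opening
```

```text
time: 3.6
eef_pos: [0.4825, -0.0002, 0.0371]
tcp_rot: [-0.125, 0.992, 0.0, -0.0]
contact_force: [-0.2, 0.1, 0.2]
opening: 0.001
time: 3.77
eef_pos: [0.4824, -0.0001, 0.0361]
contact_force: [0.1, 0.1, 0.8]
time: 3.93
eef_pos: [0.4825, -0.0, 0.0351]
contact_force: [-0.1, -0.7, 0.1]
time: 4.1
eef_pos: [0.4825, -0.0, 0.0341]
contact_force: [0.1, -0.0, -0.4]
time: 4.27
eef_pos: [0.4826, -0.0001, 0.0333]
contact_force: [0.2, 0.1, 1.0]
```

```bash

{ python3 -m jog '{"travel":[[0,0,-1],[0,0,-1],[0,0,0]],"dr":[[0,0,0],[0,0,0],[0,0,0]],"jaw":[255,255,255]}'
python3 -m jog '{"travel":[[0,0,-1],[0,0,-1],[0,0,0]],"dr":[[0,0,0],[0,0,0],[0,0,0]],"jaw":[255,255,255]}'
python3 -m jog '{"travel":[[0,0,-1],[0,0,-1],[0,0,0]],"dr":[[0,0,0],[0,0,0],[0,0,0]],"jaw":[255,255,255]}'
python3 -m jog '{"travel":[[0,0,-1],[0,0,0]],"dr":[[0,0,0],[0,0,0]],"jaw":[255,255]}'
python3 -m jog '{"travel":[[0,0,-1],[0,0,0]],"dr":[[0,0,0],[0,0,0]],"jaw":[255,255]}'
} | grep -v -e rot -e opening
```

```text
time: 4.52
eef_pos: [0.4824, -0.0002, 0.0313]
contact_force: [-1.5, -0.4, 1.8]
time: 4.77
eef_pos: [0.4824, -0.0001, 0.0291]
contact_force: [-1.7, -0.2, 1.8]
time: 5.02
eef_pos: [0.4824, -0.0001, 0.027]
contact_force: [-1.0, -1.4, 2.4]
time: 5.18
eef_pos: [0.4824, -0.0001, 0.0261]
contact_force: [-1.9, -0.6, 2.0]
time: 5.35
eef_pos: [0.4824, -0.0, 0.0251]
contact_force: [-1.8, -0.0, 1.9]
```

```bash

{ python3 -m jog '{"travel":[[0,0,-1],[0,0,0]],"dr":[[0,0,0],[0,0,0]],"jaw":[255,255]}'
python3 -m jog '{"travel":[[0,0,-0.5],[0,0,0]],"dr":[[0,0,0],[0,0,0]],"jaw":[255,255]}'
python3 -m jog '{"travel":[[0,0,-0.5],[0,0,0]],"dr":[[0,0,0],[0,0,0]],"jaw":[255,255]}'
python3 -m jog '{"travel":[[0,0,-0.5],[0,0,0]],"dr":[[0,0,0],[0,0,0]],"jaw":[255,255]}'
} | grep -v -e rot -e opening
```

```text
time: 5.52
eef_pos: [0.4825, -0.0, 0.0241]
contact_force: [-1.8, -0.3, 3.1]
time: 5.68
eef_pos: [0.4825, -0.0, 0.0236]
contact_force: [-1.3, -1.3, 1.2]
time: 5.85
eef_pos: [0.4825, -0.0, 0.0232]
contact_force: [-1.4, 0.1, 1.3]
time: 6.02
eef_pos: [0.4825, -0.0, 0.0227]
contact_force: [-2.5, -1.7, 1.5]
```

```bash

{ python3 -m jog '{"travel":[[0,0,-0.5],[0,0,0]],"dr":[[0,0,0],[0,0,0]],"jaw":[255,255]}'
python3 -m jog '{"travel":[[0,0,-0.5],[0,0,0]],"dr":[[0,0,0],[0,0,0]],"jaw":[255,255]}'
python3 -m jog '{"travel":[[0,0,-0.5],[0,0,0]],"dr":[[0,0,0],[0,0,0]],"jaw":[255,255]}'
python3 -m jog '{"travel":[[0,0,-0.5],[0,0,0]],"dr":[[0,0,0],[0,0,0]],"jaw":[255,255]}'
} | grep -v -e rot -e opening
```

```text
time: 6.18
eef_pos: [0.4825, -0.0001, 0.0223]
contact_force: [-3.6, -0.6, 2.8]
time: 6.35
eef_pos: [0.4826, -0.0001, 0.0222]
contact_force: [-4.0, -0.1, 4.9]
time: 6.52
eef_pos: [0.4826, -0.0, 0.0221]
contact_force: [-5.5, 0.0, 8.5]
time: 6.68
eef_pos: [0.4826, -0.0001, 0.022]
contact_force: [-7.3, 0.3, 11.1]
```

The solid stop is reached: z holds at 22.2 mm while the force climbs to 11 N. I lift, tilt the tool to match the key (-24° about its y axis), half open the jaws and look.

```bash

python3 -m jog '{"travel":[[0,0,20],[0,0,35],[0,0,35],[0,0,32],[0,0,0]],"dr":[[0,0,0],[0,0,0],[0,0,0],[0,0,0],[0,0,0]],"jaw":[255,255,200,110,110]}' >/dev/null
python3 -m jog '{"travel":[[12,3,0],[12,3,0],[12,3,0],[11,2,0],[0,0,0]],"dr":[[1.5,-5.83,0],[1.5,-5.83,0],[1.5,-5.83,0],[1.5,-5.83,0],[0,0,0]],"jaw":[110,110,110,110,110]}' >/dev/null
python3 -m jog '{"travel":[[0,0,0],[0,0,0]],"dr":[[0,0,0],[0,0,0]],"jaw":[110,110]}'
python3 look.py w2; python3 - <<'E'
from h import *
a=read_camera("scene");b=read_camera("top")
np.savez("s2",a=a,b=b)
cv2.imwrite("pics/s2.png",np.hstack([cv2.resize(a[150:300,200:420],None,fx=1.8,fy=1.8),cv2.resize(b[100:250,220:440],None,fx=1.8,fy=1.8)])[:,:,::-1])
E
```

```text
time: 7.68
eef_pos: [0.5299, 0.0107, 0.143]
tcp_rot: [-0.122, 0.97, 0.026, 0.206]
contact_force: [0.9, -0.7, -0.4]
opening: 0.571
7.6833 [0.5299 0.0107 0.143 ] [[-0.885, -0.248, 0.394], [-0.227, 0.969, 0.101], [-0.407, -0.0, -0.913]] [ 0.9 -0.7 -0.4] 0.5706445083230428
8947.0 [[296.0, 241.0], [296.0, 54.0], [348.0, 54.0], [348.0, 241.0]] [[349, 55], [343, 241], [298, 241], [296, 53]]
[[0.4605, 0.0108, 0.0335], [0.629, 0.0584, 0.0335], [0.64, 0.0155, 0.0335], [0.4674, -0.0211, 0.0335]]
2670.0 [[478.0, 0.0], [559.0, 0.0], [559.0, 39.0], [478.0, 39.0]] [[559, 0], [547, 37], [477, 40], [486, 0]]
[[0.3999, 0.1166, 0.0335], [0.4187, 0.1233, 0.0335], [0.432, 0.0828, 0.0335], [0.4118, 0.0761, 0.0335]]
```

View pics/w2.png

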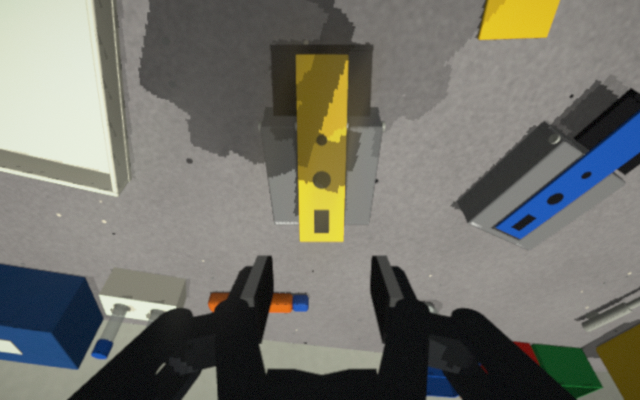

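View pics/s2.png

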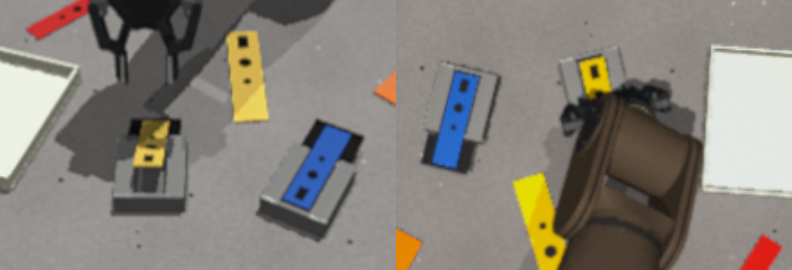

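The wrist view shows the key tipped, with its raised end at (298..343, 241) between the open fingers. The scene crop agrees. I triangulate the ends to get the tilt and the grip point.

```bash
python3 - <<'E'
from h import *
I=np.load("s2.npz");S=I["a"];Cs=cam("scene");Ct=cam("top")
W=cv2.imread("pics/w2.png")[:,:,::-1];st=get_state();Cw=cam("wrist",st)
m=lambda im:blobs(im,(20,100,60),(36,255,255),150)
for c in m(S): print("S",cv2.contourArea(c),quad(c).tolist(),cv2.boundingRect(c))
cs=[c for c in m(S) if 270<cv2.minAreaRect(c)[0][0]<300][0]
qs=quad(cs).astype(float);qs=qs[np.argsort(qs[:,1])];near=qs[:2].mean(0);far=qs[2:].mean(0)
wn,wf=np.array([322.5,54]),np.array([320.5,241.5])
T=tri(Cw,[wn,wf],Cs,[near,far]);print(T.round(4))
d=T[1,:3]-T[0,:3];print("len",np.linalg.norm(d),"tilt",np.degrees(np.arctan2(d[2],np.hypot(d[0],d[1]))),"yaw",np.degrees(np.arctan2(d[1],d[0])))
# prediction check: project the modelled tipped key's top ends for candidate centres
y=np.radians(14.4);u=np.array([np.cos(y),np.sin(y),0]);th=.42
for cx in(.5345,.5365,.5385):
    ax=np.array([cx,.013,.024])-.02*u
    E=[ax+u*(x*np.cos(th)-.0095*np.sin(th))+np.array([0,0,x*np.sin(th)+.0095*np.cos(th)]) for x in(-.05,.09)]
    print(cx,proj(Cw,E).round(1).tolist(),proj(Cs,E).round(1).tolist(),np.round(E,4).tolist())
print("obs",wn,wf,near,far)
E
```

```text
S 1572.5 [[606, 399], [549, 399], [547, 366], [575, 330]] (548, 331, 59, 69)
S 383.5 [[295, 216], [290, 242], [272, 242], [279, 216]] (274, 216, 21, 27)
S 863.5 [[343, 167], [349, 217], [330, 217], [325, 167]] (325, 167, 24, 51)
[[ 0.469  -0.002   0.0171  0.0036]
 [ 0.5938  0.0275  0.0704  0.0014]]
len 0.13889743294718332 tilt 22.58238328559363 yaw 13.299240400862926
0.5345 [[322.5, 47.8], [322.2, 238.3]] [[285.7, 216.6], [281.1, 241.3]] [[0.4672, -0.0043, 0.0123], [0.591, 0.0275, 0.0694]]
0.5365 [[321.8, 50.8], [321.6, 239.8]] [[285.5, 217.2], [280.8, 242.0]] [[0.4692, -0.0043, 0.0123], [0.593, 0.0275, 0.0694]]
0.5385 [[321.0, 53.8], [321.0, 241.4]] [[285.2, 217.8], [280.6, 242.7]] [[0.4712, -0.0043, 0.0123], [0.595, 0.0275, 0.0694]]
obs [322.5  54. ] [320.5 241.5] [287. 216.] [281. 242.]
```

Both views put the raised end at (0.594, 0.0275, 0.070), tilt about 23–24°, which agrees with the model for a centre x of 0.537. I approach along the key's normal, settle and close.

```bash

python3 -m jog '{"travel":[[8,2,-18],[8,2,-18],[8,2,-18],[8,2.5,-18],[8,2.5,-16]],"dr":[[0,0,0],[0,0,0],[0,0,0],[0,0,0],[0,0,0]],"jaw":[110,110,110,110,110]}'>/dev/null
python3 -m jog '{"travel":[[0,0,0],[0,0,0],[0,0,0]],"dr":[[0,0,0],[0,0,0],[0,0,0]],"jaw":[110,110,110]}'
python3 look.py w3 | head -1
```

```text
time: 8.5
eef_pos: [0.5701, 0.0219, 0.0556]
tcp_rot: [-0.123, 0.97, 0.026, 0.207]
contact_force: [-0.7, 0.4, 0.6]
opening: 0.571
8.5 [0.5701 0.0219 0.0556] [[-0.884, -0.249, 0.396], [-0.227, 0.969, 0.102], [-0.409, -0.0, -0.913]] [-0.7  0.4  0.6] 0.5705751041653234
```

View pics/w3.png

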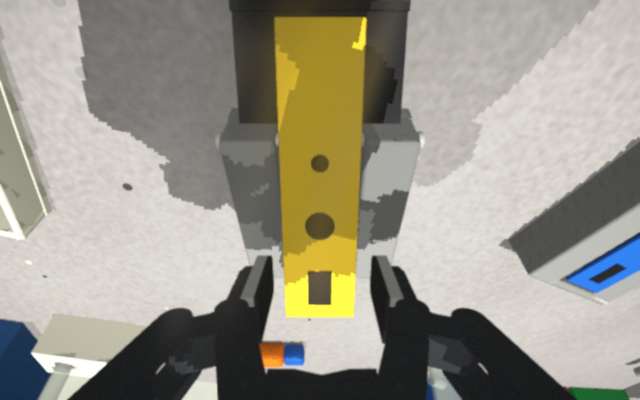

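The key's raised end, (285..355, 317), is centred between the fingers, and the fingers straddle the square hole. I go 3 mm deeper and close.

```bash

python3 -m jog '{"travel":[[1,0,-3],[0,0,0],[0,0,0]],"dr":[[0,0,0],[0,0,0],[0,0,0]],"jaw":[110,110,110]}'
python3 -m jog '{"travel":[[0,0,0],[0,0,0],[0,0,0],[0,0,0],[0,0,0]],"dr":[[0,0,0],[0,0,0],[0,0,0],[0,0,0],[0,0,0]],"jaw":[140,160,200,255,255]}' 40
python3 -m jog '{"travel":[[0,0,0],[0,0,0],[0,0,0]],"dr":[[0,0,0],[0,0,0],[0,0,0]],"jaw":[255,255,255]}'
python3 look.py w4
```

```text
time: 8.8
eef_pos: [0.5707, 0.0218, 0.0524]
tcp_rot: [-0.122, 0.97, 0.026, 0.207]
contact_force: [-0.3, -0.0, 1.3]
opening: 0.565
time: 9.22
eef_pos: [0.5708, 0.0219, 0.0521]
tcp_rot: [-0.122, 0.97, 0.026, 0.207]
contact_force: [-0.8, 0.4, 1.3]
opening: 0.403
time: 9.47
eef_pos: [0.5708, 0.0219, 0.052]
tcp_rot: [-0.122, 0.97, 0.026, 0.207]
contact_force: [0.5, 0.2, 1.5]
opening: 0.402
9.4667 [0.5708 0.0219 0.052 ] [[-0.884, -0.248, 0.396], [-0.227, 0.969, 0.102], [-0.408, 0.0, -0.913]] [0.5 0.2 1.5] 0.4021858930394369
24953.5 [[273.0, 16.0], [368.0, 16.0], [368.0, 321.0], [273.0, 321.0]] [[369, 16], [357, 320], [287, 322], [270, 16]]
[[0.462, 0.0099, 0.0335], [0.6529, 0.0707, 0.0335], [0.669, 0.0207, 0.0335], [0.4698, -0.0207, 0.0335]]
```

View pics/w4.png

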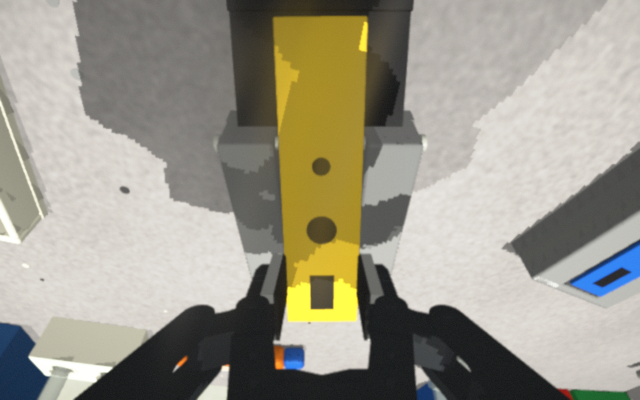

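The fingers stopped at an opening of 0.40 (about 35 mm), so the key is held. I lift straight up, untilt the tool (+24° about the key's y axis) and check.

```bash

python3 -m jog '{"travel":[[0,0,3],[0,0,5],[0,0,8],[0,0,15],[0,0,20]],"dr":[[0,0,0],[0,0,0],[0,0,0],[0,0,0],[0,0,0]],"jaw":[255,255,255,255,255]}' 60
python3 -m jog '{"travel":[[0,0,25],[0,0,25],[0,0,20],[0,0,0],[0,0,0]],"dr":[[0,0,0],[0,0,0],[0,0,0],[0,0,0],[0,0,0]],"jaw":[255,255,255,255,255]}'
python3 look.py w5
```

```text
time: 9.93
eef_pos: [0.5692, 0.0222, 0.102]
tcp_rot: [-0.122, 0.971, 0.027, 0.205]
contact_force: [0.5, -0.5, 0.4]
opening: 0.389
time: 10.35
eef_pos: [0.5713, 0.0218, 0.1748]
tcp_rot: [-0.123, 0.97, 0.026, 0.209]
contact_force: [-0.3, 1.2, -1.8]
opening: 0.391
10.35 [0.5713 0.0218 0.1748] [[-0.883, -0.249, 0.398], [-0.227, 0.969, 0.101], [-0.411, -0.001, -0.912]] [-0.3  1.2 -1.8] 0.3913681494556513
24077.5 [[274.0, 17.0], [365.0, 17.0], [365.0, 321.0], [274.0, 321.0]] [[357, 321], [287, 321], [272, 18], [366, 16]]
[[0.8847, 0.1596, 0.0335], [0.9122, 0.0541, 0.0335], [0.5015, -0.03, 0.0335], [0.4848, 0.03, 0.0335]]
```

The key is held with no slip: its pixels are the same before and after the lift. Its underside is about 2 mm behind the TCP and its centre is about 42 mm toward tool +x. I level it and carry it over the tray.

```bash

python3 -m jog '{"travel":[[0,-10,0],[0,-20,0],[-3,-30,0],[-3,-30,0],[-3,-30,0]],"dr":[[-1.5,5.83,0],[-1.5,5.83,0],[-1.5,5.83,0],[-1.5,5.83,0],[0,0,-4]],"jaw":[255,255,255,255,255]}' >/dev/null
python3 -m jog '{"travel":[[-3,-30,0],[-3,-30,0],[-3,-30,0],[0,-25,0],[0,-10,0]],"dr":[[0,0,-4],[0,0,-4],[0,0,-4],[0,0,-2.3],[0,0,0]],"jaw":[255,255,255,255,255]}' >/dev/null
python3 -m jog '{"travel":[[0,0,-25],[0,0,-25],[0,0,-20],[0,0,0],[0,0,0]],"dr":[[0,0,0],[0,0,0],[0,0,0],[0,0,0],[0,0,0]],"jaw":[255,255,255,255,255]}'
python3 look.py w6
```

```text
time: 11.65
eef_pos: [0.551, -0.2215, 0.1002]
tcp_rot: [0.034, 0.999, 0.002, -0.003]
contact_force: [0.6, 0.2, 0.1]
opening: 0.389
11.65 [ 0.551  -0.2215  0.1002] [[-0.998, 0.067, -0.005], [0.067, 0.998, 0.003], [0.005, 0.003, -1.0]] [0.6 0.2 0.1] 0.38915756979744554
23881.0 [[275.0, 18.0], [366.0, 18.0], [366.0, 321.0], [275.0, 321.0]] [[366, 18], [357, 321], [286, 321], [274, 18]]
[[0.4272, -0.1862, 0.0335], [0.6396, -0.1983, 0.0335], [0.6358, -0.2545, 0.0335], [0.4236, -0.2399, 0.0335]]
```

View pics/w6.png

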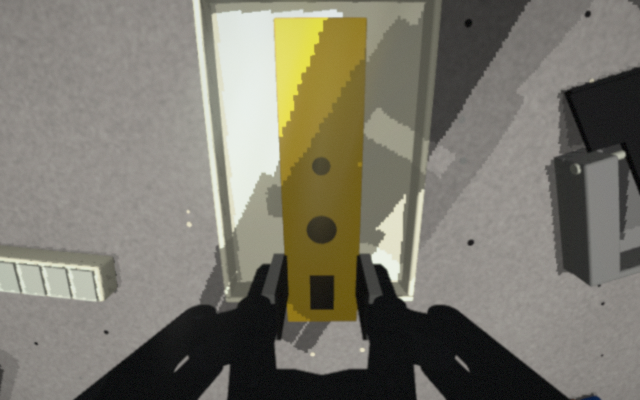

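The key is square over the tray: key 275..366 against tray 200..437, both centred near 319 px. I lower it.

```bash

python3 -m jog '{"travel":[[1,-1,-25],[1,0,-25],[0,0,-20],[0,0,-8],[0,0,0]],"dr":[[0,0,0],[0,0,0],[0,0,0],[0,0,0],[0,0,0]],"jaw":[255,255,255,255,255]}'
python3 -m jog '{"travel":[[0,0,-5],[0,0,-2],[0,0,0],[0,0,0]],"dr":[[0,0,0],[0,0,0],[0,0,0],[0,0,0]],"jaw":[255,255,255,255]}' | grep -v -e rot
python3 -m jog '{"travel":[[0,0,-2],[0,0,-1],[0,0,0]],"dr":[[0,0,0],[0,0,0],[0,0,0]],"jaw":[255,255,255]}'| grep -v -e rot
```

```text
time: 12.12
eef_pos: [0.554, -0.2234, 0.0239]
tcp_rot: [0.034, 0.999, 0.001, -0.001]
contact_force: [-1.0, 0.6, -1.0]
opening: 0.39
time: 12.45
eef_pos: [0.5553, -0.2245, 0.019]
contact_force: [-0.1, 0.6, 0.1]
opening: 0.391
time: 12.7
eef_pos: [0.5545, -0.2241, 0.0148]
contact_force: [-0.2, -0.4, 0.4]
opening: 0.391
```

```bash

{ python3 -m jog '{"travel":[[0,0,-2],[0,0,-1],[0,0,0]],"dr":[[0,0,0],[0,0,0],[0,0,0]],"jaw":[255,255,255]}'
python3 -m jog '{"travel":[[0,0,-1],[0,0,0],[0,0,0]],"dr":[[0,0,0],[0,0,0],[0,0,0]],"jaw":[255,255,255]}'
python3 -m jog '{"travel":[[0,0,-1],[0,0,0],[0,0,0]],"dr":[[0,0,0],[0,0,0],[0,0,0]],"jaw":[255,255,255]}'
python3 -m jog '{"travel":[[0,0,-1],[0,0,0],[0,0,0]],"dr":[[0,0,0],[0,0,0],[0,0,0]],"jaw":[255,255,255]}'; } | grep -v -e rot -e open
```

```text
time: 12.95
eef_pos: [0.5543, -0.2239, 0.0114]
contact_force: [-0.7, -0.5, 0.2]
time: 13.2
eef_pos: [0.5545, -0.2241, 0.0107]
contact_force: [-0.5, -0.8, -0.1]
time: 13.45
eef_pos: [0.5545, -0.224, 0.0097]
contact_force: [-0.9, 0.3, -0.7]
time: 13.7
eef_pos: [0.5545, -0.2241, 0.0087]
contact_force: [0.7, 0.1, -0.3]
```

```bash

{ python3 -m jog '{"travel":[[0,0,-0.5],[0,0,0],[0,0,0]],"dr":[[0,0,0],[0,0,0],[0,0,0]],"jaw":[255,255,255]}'
python3 -m jog '{"travel":[[0,0,-0.5],[0,0,0],[0,0,0]],"dr":[[0,0,0],[0,0,0],[0,0,0]],"jaw":[255,255,255]}'
python3 -m jog '{"travel":[[0,0,-0.5],[0,0,0],[0,0,0]],"dr":[[0,0,0],[0,0,0],[0,0,0]],"jaw":[255,255,255]}'
python3 -m jog '{"travel":[[0,0,-0.5],[0,0,0],[0,0,0]],"dr":[[0,0,0],[0,0,0],[0,0,0]],"jaw":[255,255,255]}'; } | grep -v -e rot -e open
```

```text
time: 13.95
eef_pos: [0.5546, -0.2241, 0.0083]
contact_force: [-0.9, 0.3, -0.3]
time: 14.2
eef_pos: [0.5546, -0.2241, 0.0078]
contact_force: [0.5, 0.0, -0.1]
time: 14.45
eef_pos: [0.5546, -0.2241, 0.0072]
contact_force: [-0.5, 0.5, 0.3]
time: 14.7
eef_pos: [0.5546, -0.224, 0.0068]
contact_force: [0.4, 0.1, 0.3]
```

```bash

{ python3 -m jog '{"travel":[[0,0,-0.5],[0,0,0],[0,0,0]],"dr":[[0,0,0],[0,0,0],[0,0,0]],"jaw":[255,255,255]}'
python3 -m jog '{"travel":[[0,0,-0.5],[0,0,0],[0,0,0]],"dr":[[0,0,0],[0,0,0],[0,0,0]],"jaw":[255,255,255]}'
python3 -m jog '{"travel":[[0,0,-0.5],[0,0,0],[0,0,0]],"dr":[[0,0,0],[0,0,0],[0,0,0]],"jaw":[255,255,255]}'; } | grep -v -e rot -e open
python3 look.py w7
```

```text
time: 14.95
eef_pos: [0.5546, -0.2241, 0.0062]
contact_force: [-0.3, -0.5, -0.6]
time: 15.2
eef_pos: [0.5545, -0.2241, 0.0057]
contact_force: [-0.1, 1.0, 0.7]
time: 15.45
eef_pos: [0.5545, -0.224, 0.0052]
contact_force: [-0.6, -0.2, -0.3]
15.45 [ 0.5545 -0.224   0.0052] [[-0.998, 0.068, -0.0], [0.068, 0.998, 0.0], [0.0, 0.0, -1.0]] [-0.6 -0.2 -0.3] 0.3890201604030948
23775.5 [[276.0, 18.0], [366.0, 18.0], [366.0, 320.0], [276.0, 320.0]] [[366, 18], [357, 320], [287, 320], [274, 18]]
[[0.45, -0.202, 0.0335], [0.5656, -0.2086, 0.0335], [0.5635, -0.2389, 0.0335], [0.448, -0.2312, 0.0335]]
```

```bash

{ python3 -m jog '{"travel":[[0,0,-0.5],[0,0,0],[0,0,0]],"dr":[[0,0,0],[0,0,0],[0,0,0]],"jaw":[255,255,255]}'
python3 -m jog '{"travel":[[0,0,-0.5],[0,0,0],[0,0,0]],"dr":[[0,0,0],[0,0,0],[0,0,0]],"jaw":[255,255,255]}'
python3 -m jog '{"travel":[[0,0,-0.5],[0,0,0],[0,0,0]],"dr":[[0,0,0],[0,0,0],[0,0,0]],"jaw":[255,255,255]}'
python3 -m jog '{"travel":[[0,0,-0.5],[0,0,0],[0,0,0]],"dr":[[0,0,0],[0,0,0],[0,0,0]],"jaw":[255,255,255]}'; } | grep -v -e rot -e open
```

```text
time: 15.75
eef_pos: [0.5546, -0.2241, 0.0048]
contact_force: [0.3, -0.1, -0.5]
time: 16.0
eef_pos: [0.5547, -0.2241, 0.0045]
contact_force: [-0.3, 0.5, 1.9]
time: 16.25
eef_pos: [0.5547, -0.2242, 0.0045]
contact_force: [-1.6, 0.3, 4.5]
time: 16.5
eef_pos: [0.5547, -0.2241, 0.0045]
contact_force: [-2.1, 1.6, 7.6]
```

Contact at TCP z = 4.5 mm, force 7.6 N. By the grasp geometry these are the fingertips, with the key's underside 2–3 mm above the floor. I tip the free end down 1.5° so it touches first and the release is a lay-down, not a drop.

```bash

{ python3 -m jog '{"travel":[[0,0,2],[0,0,0],[0,0,0]],"dr":[[0,0,0],[-0.1,-1.5,0],[0,0,0]],"jaw":[255,255,255]}' 30
python3 -m jog '{"travel":[[0,0,-0.5],[0,0,0],[0,0,0]],"dr":[[0,0,0],[0,0,0],[0,0,0]],"jaw":[255,255,255]}'
python3 -m jog '{"travel":[[0,0,-0.5],[0,0,0],[0,0,0]],"dr":[[0,0,0],[0,0,0],[0,0,0]],"jaw":[255,255,255]}'; }
python3 -c "
from plant import *;print(get_state()['wrist_torque'])"
```

```text
time: 16.75
eef_pos: [0.5541, -0.2239, 0.0049]
tcp_rot: [0.034, 0.999, -0.0, 0.013]
contact_force: [-0.7, 0.2, -0.7]
opening: 0.387
time: 17.0
eef_pos: [0.5545, -0.224, 0.0047]
tcp_rot: [0.034, 0.999, -0.0, 0.013]
contact_force: [-1.0, 1.0, 2.4]
opening: 0.388
time: 17.25
eef_pos: [0.5545, -0.2241, 0.0046]
tcp_rot: [0.034, 0.999, -0.0, 0.013]
contact_force: [-2.5, 1.0, 5.3]
opening: 0.392
[ 0.22731133  0.43260585 -0.06475283]
```

```bash

python3 -m jog '{"travel":[[0,0,0.5],[0,0,0],[0,0,0],[0,0,0],[0,0,0]],"dr":[[0,0,0],[0,0,0],[0,0,0],[0,0,0],[0,0,0]],"jaw":[160,150,145,140,130]}' 20
python3 -m jog '{"travel":[[0,0,0],[0,0,0],[0,0,0],[0,0,0],[0,0,0]],"dr":[[0,0,0],[0,0,0],[0,0,0],[0,0,0],[0,0,0]],"jaw":[120,110,100,100,100]}'
python3 look.py w8
```

```text
time: 17.67
eef_pos: [0.5546, -0.2241, 0.0046]
tcp_rot: [0.034, 0.999, -0.0, 0.013]
contact_force: [-0.6, 0.2, -0.5]
opening: 0.492
time: 18.08
eef_pos: [0.5546, -0.2241, 0.0048]
tcp_rot: [0.034, 0.999, -0.0, 0.013]
contact_force: [0.4, 0.3, -0.0]
opening: 0.608
18.0833 [ 0.5546 -0.2241  0.0048] [[-0.997, 0.068, 0.026], [0.068, 0.998, -0.002], [-0.026, -0.0, -1.0]] [ 0.4  0.3 -0. ] 0.6084134006333558
23477.0 [[275.0, 18.0], [365.0, 18.0], [365.0, 316.0], [275.0, 316.0]] [[356, 316], [287, 316], [274, 20], [366, 16]]
[[0.5625, -0.209, 0.0335], [0.5605, -0.2386, 0.0335], [0.4486, -0.2309, 0.0335], [0.4494, -0.2024, 0.0335]]
```

View pics/w8.png

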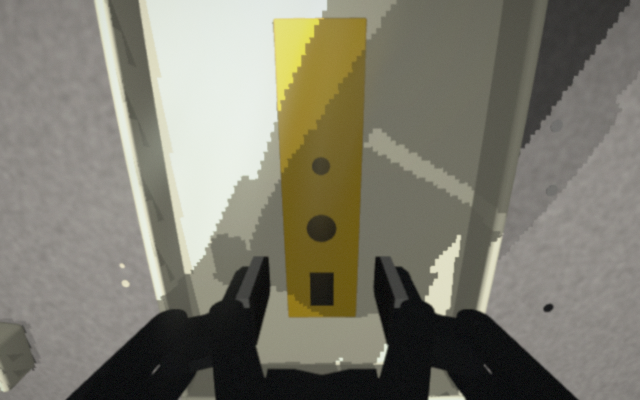

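The key now lies on the tray floor with both fingers clear of it. I retreat straight up and check with the fixed cameras.

```bash

python3 -m jog '{"travel":[[0,0,10],[0,0,20],[0,0,35],[0,0,35],[0,0,35]],"dr":[[0,0,0],[0,0,0],[0,0,0],[0,0,0],[0,0,0]],"jaw":[100,100,100,100,100]}'>/dev/null
python3 -m jog '{"travel":[[0,0,35],[0,35,0],[0,35,0],[0,38,0],[0,38,0]],"dr":[[0,0,0],[0,0,0],[0,0,0],[0,0,0],[0,0,0]],"jaw":[100,100,100,100,100]}'>/dev/null
python3 -m jog '{"travel":[[0,38,0],[0,38,0],[0,0,0],[0,0,0],[0,0,0]],"dr":[[0,0,0],[0,0,0],[0,0,0],[0,0,0],[0,0,0]],"jaw":[100,100,100,100,100]}'
python3 - <<'E'
from h import *
a=read_camera("scene");b=read_camera("top");C={"top":cam("top"),"scene":cam("scene")}
cv2.imwrite("pics/end.png",np.hstack([cv2.resize(a[150:300,120:420],None,fx=1.3,fy=1.3),cv2.resize(b[100:250,200:500],None,fx=1.3,fy=1.3)])[:,:,::-1])
for n,I in(("top",b),("scene",a)):
    for nm,col in(("Y",YEL),("B",BLU)):
        for c in blobs(I,*col,amin=300):
            r=cv2.minAreaRect(c);P=plane(C[n],cv2.boxPoints(r),.008 if nm=="Y" else .0335);print(n,nm,np.round(r[0],1),P.round(3)[:,:2].tolist(),P.mean(0).round(4))
E
```

```text
time: 19.38
eef_pos: [0.5547, -0.0023, 0.1754]
tcp_rot: [0.034, 0.999, -0.001, 0.014]
contact_force: [-0.7, -0.1, 0.9]
opening: 0.605
top Y [418.2 168. ] [[0.445, -0.199], [0.583, -0.208], [0.581, -0.243], [0.443, -0.234]] [ 0.5128 -0.2207  0.008 ]
top Y [80.5 85. ] [[0.765, 0.832], [0.762, 0.623], [0.716, 0.62], [0.718, 0.829]] [0.7402 0.7262 0.008 ]
top B [252.3 166.2] [[0.444, 0.264], [0.583, 0.232], [0.574, 0.193], [0.435, 0.225]] [0.5091 0.2285 0.0335]
top B [472.6  33. ] [[0.81, -0.235], [0.963, -0.241], [0.965, -0.506], [0.81, -0.496]] [ 0.887  -0.3697  0.0335]
top B [227.5  25. ] [[0.959, 0.37], [0.959, 0.245], [0.839, 0.242], [0.839, 0.366]] [0.8989 0.3057 0.0335]
scene Y [199.1 215.1] [[0.577, -0.24], [0.431, -0.231], [0.447, -0.197], [0.591, -0.208]] [ 0.5115 -0.2189  0.008 ]
scene Y [336.7 192. ] [[0.261, 0.044], [0.24, 0.091], [0.421, 0.145], [0.439, 0.102]] [0.3403 0.0955 0.008 ]
scene B [381.2 392.2] [[0.885, 0.245], [0.831, 0.245], [0.831, 0.36], [0.884, 0.356]] [0.858  0.3015 0.0335]
scene B [ 58.5 307.9] [[0.932, -0.506], [0.797, -0.571], [0.797, -0.267], [0.921, -0.23]] [ 0.8617 -0.3933  0.0335]
scene B [375.7 242.3] [[0.571, 0.194], [0.426, 0.227], [0.445, 0.265], [0.586, 0.229]] [0.5073 0.2288 0.0335]
scene B [ 69.5 112.7] [[0.345, -0.863], [0.035, -0.864], [0.108, -0.758], [0.397, -0.769]] [ 0.2212 -0.8134  0.0335]
scene B [142.1  12.7] [[-0.63, -1.135], [-0.712, -1.058], [-0.408, -0.844], [-0.34, -0.914]] [-0.5223 -0.9879  0.0335]
```

View pics/end.png

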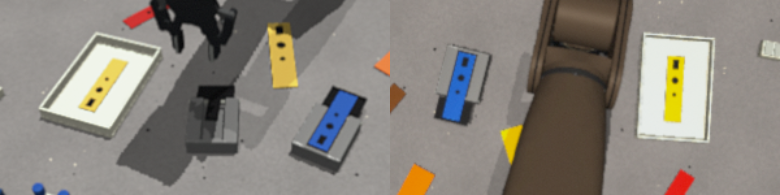

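Both views show the key flat at the tray's middle (centre within 2 mm), lengthwise and same face up. The blue key hasn't moved. I hand in.

```bash
python3 -c "
from plant import *;print(sign_off())"
```

```text
the job is handed in; nothing more can be done
None
```

The yellow key lies flat in the white tray, and the job was handed in at about 19.5 s of the 51 s allowed.

- **Tipping:** I pressed the key's pedal end until the height held at 22.2 mm while the upward force climbed to 11 N, which I took as the solid stop. It sank 11.3 mm, not the stated 10. Two views then put the tilt at about 22.6°, against 24.1° for fully tipped. I put that gap down to measurement error.
- **Taking it:** I gripped the width near x = +42 with the tool tilted to match. The key did not slip on the lift, judged by its unchanged pixels before and after.
- **Laying down:** The fingertips reached the floor before the key did, with its underside 2–3 mm above the floor by the grasp geometry. I tipped the free end down 1.5° before opening, so the raised end had at most about 3 mm to settle.
- **Last checks:** The two fixed cameras put the key's centre at (0.513, -0.221) and (0.512, -0.219), against the tray's (0.511, -0.220). It is lengthwise, with the same face up. The blue key reads the same as at the start, within 1 mm, and the gripper is clear of everything.

No check failed; the sink depth and the tilt are the only readings that disagreed with the description.

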